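Throttle back the bath's pump and hold its lid at the balance point

ROBOT

A 6-joint arm with a two-finger parallel gripper is mounted at the origin on the work surface. World frame = base frame: x ahead of the robot, y to its left, z up, the work surface at z = 0. Lengths are in m, angles in degrees, forces in N, time in s.
With the tool pointing down it reaches from about 0.4 to 0.925 m from the base axis. Payload 12.5 kg.
Tool frame: the origin (TCP) lies at the very end of the fingers, on their centre line; the grasp point (between the pads) lies 19 mm behind it; z points along the fingers, y is the direction in which the jaws open and shut (so a half turn about z gives the same grasp; the last joint's range is limited). The gripper opens to 95 mm and grips with 3 to 60 N. Pads are 20 mm wide; open, the fingers measure 119 mm over their backs; the gripper's body (75 mm by 180 mm) begins 59 mm behind the grasp point.
Start: joints at [60.012, 28.126, 89.318, -0, 62.55, -6.05], TCP at [0.254, 0.571, 0.215] pointing down, gripper open.
Joint ranges: [-177.58, 177.58], [-47.91, 125.51], [2.72, 160], [-65.01, 245.01], [3.68, 167.84], [-153.87, 153.87]. Speed limits (degrees/s): [127.2, 127.2, 159.86, 180, 180, 180].

INTERFACE

Orientations are given as [roll, pitch, yaw] about the fixed x, y, z axes, in that order (R = Rz(yaw) Ry(pitch) Rx(roll)).
In Python, from bench import sensors, vision, manip gives the robot as it stands.
- The arm moves only by the shell command python3 -m handwheel 'ROWS'. ROWS is JSON, a list of rows, each a list of 5 numbers: the finger opening in mm, from 0 to 95.1, then the shift along the tool's x, y, z in mm, then the turn about the tool's z in degrees. In form: [[grip, dx, dy, dz, spin], ...]. A call has 1 to 12 rows; each row is the pose to reach, as a shift and turn from the pose commanded when the call began, along the tool's axes at that moment; what a row does not reach only later rows make up. A row lasts 1/10 s, in which the tool goes at most 50 mm and 8.59 degrees, less where a joint would pass 70% of its speed; a pose out of reach is approached as far as the arm can. A call with a gripper value outside its range is refused whole. The fingers move at their own pace and stop on an object; the grip force is fixed at half the most. Time passes only in rows, so rows that repeat a pose let the fingers close. It gives the time, the measured TCP pose, the force and the opening at its end, in the units of the state.
- sensors.observe(): the state, without advancing time (a new reading comes with each control period).
- vision.grab_frame(name): name is "side" or "top" or "wrist"; returns a dict with "color" (400x640x3 uint8, red, green, blue), "fovy" (degrees; the focal length in pixels is half the picture's height over the tangent of half this angle, whatever the lens; pixels are square), "cx", "cy" (the principal point, pixels), "dist_coeffs" ([k1, k2, p1, p2, k3] as OpenCV has them; the pictures are not rectified), "origin" and "orientation" of the camera in the world; the wrist camera has in their place "T_tool_cam" (4x4, takes a point from camera to tool coordinates, whose origin is the TCP and whose axes are the flange's). Camera axes: x right, y down, z forward; pixel columns grow to the right and rows downward; lengths in m; the calibration is good to about 2 mm. A picture is of the moment at which its call begins: read the wrist's pose just before it. There is no depth.
- manip.close_job(): hands the job in, once; it reports no verdict.
The state is a dict: "time_s": time; "joint_positions": joint angles; "qvel": joint speeds; "joint_torque": joint torques, N m; "tcp_pos": TCP position; "tool_rot": TCP orientation; "ft_force": force on the tool from outside, world axes, zero at the start; "moment": the same for the moment, N m; "grip_width": opening from 0.0 (shut) to 1.0 (fully open).
Only numpy, scipy, OpenCV 4.12 (cv2) and the standard library are available. Lean on these libraries where they do the work, as an engineer would, in place of code of your own. Each camera call takes 0.05 s, during which the arm holds its last target.

TASK

Open the circulating water bath so that a colleague can lift out the rack of tubes: first throttle its pump back to the green low-flow mark with the lever on top of the control head, and only then take the lid by its front handle and swing it up to its balance point, where it would fall neither shut nor over backwards. The lid has no stay, so never let it drop or tip over backwards, and keep it still and gripped by the handle: you finish while holding it there. Leave the lever at its mark and the other things on the bench and in the tank as they stand.

Things in the scene. Friction and masses are not known exactly. Their poses are not given: they have to be found in the camera images.
- bath: circulating bath, fixed: beige casing, x -90 to 90, y -275 to 130 mm, steel rim 140 mm high. Origin on the bench; its +x points to its rear, +y to its left seen from its front. The tank with the gabled steel lid is the left part; the dark control head with sloping front panel stands on the right end, x -85 to 85, y -268 to -132 mm, its top, a pale scale plate, 205 mm above the bench
- throttle (a joint): pump throttle lever on the control head, vertical hinge, rad, grows counter-clockwise from above: 0 = shut off (points to the bath's front and 0.7 to the left, towards the lid), 0.7 = straight to the front, 1.4 = full flow; stops there. Marks at 0, 0.35, 0.7, 1.05, 1.4; the broad green one is 0.35, the others thin and dark. Starts at 0.85 to 1.4, stays where left, 1.2 N at the knob moves it
- throttle_knob (a point): centre of the lever's upright round black knob, 16 mm in diameter, 34 mm tall (this point 17 mm below its top and 30 mm above the scale plate); it rides on a flat lever arm 62 mm from the pivot, the arm's upper side 17 mm below this point
- throttle_pivot (a point): point on the lever's vertical pivot axis at the height of the knob's centre
- lid (a joint): gabled sheet-steel lid, 155 mm from hinge to front edge, hinged along its rear edge, rad: 0 = shut, grows as the front edge rises and goes back, stop at 2.0. About 0.55 kg; when shut its centre of mass lies 85 mm in front of and 22 mm above the hinge, so it balances at 1.31. Below that it falls shut, above it falls over backwards; hardly any hinge friction
- lid_hinge (a point): middle of the lid's hinge line, which runs along the bath's y, 3 mm above the tank's rim. The lid is 240 mm wide and 45 mm high at its ridge
- lid_handle (a point): middle of the lid's handle: a round black bar 12 mm thick, parallel to the hinge, 100 mm free between two posts, 45 mm in front of the lid's front edge; shut, it is 200 mm in front of the hinge and 6 mm above it. A gripper pointing down can pinch it fore and aft and keep pointing down all the way up: the round bar turns between the fingers
- wash_bottle: white plastic wash bottle with red cap and thin bent spout, 64 mm across, 190 mm tall; stands upright, origin at the centre of its underside; to be left alone
- flask: glass conical flask with dark stopper, 80 mm across at the foot, 128 mm tall; stands upright, origin at the centre of its underside; to be left alone
- amber_bottle: amber glass bottle with black cap, 68 mm across, 150 mm tall; stands upright, origin at the centre of its underside; to be left alone
- salt_jar: white jar with blue cap, 66 mm across, 85 mm tall; stands upright, origin at the centre of its underside; to be left alone
- tip_box: pipette tip box with pale blue top, 77 x 117 x 59 mm, lying in front of the bath's control head; stands upright, origin at the centre of its underside; to be left alone
- bath_rack: blue tube rack with capped tubes, 126 x 205 mm, 112 mm tall with its wire bail, standing in the bath's tank under the lid; stands upright, origin at the centre of its underside; to be left alone

How it is judged (in metres and radians):
On the way, in this order (a step that is already met when the one before it is completed fails the run):
1. the throttle lever rests at the green low-flow mark, the lid still shut (value of joint throttle between 0.24 and 0.46 rad and velocity of joint throttle between -0.05 and 0.05 rad/s and value of joint lid below 0.12 rad), for 0.2 s.
2. the lid is held by the fingers, still, at its balance point (value of joint lid between 1.21 and 1.41 rad and velocity of joint lid between -0.1 and 0.1 rad/s and contact force between the fingers and lid above 1.5 N), for 0.2 s.
At the end, for the whole second after the job is handed in: The lid stands still (below 0.05 rad/s) within 0.1 rad of its balance point (1.31 rad), in the grip of the fingers (contact force above 1.5 N, which a lid merely leaning there at balance does not give); the throttle lever rests untouched within 0.11 rad of the green mark (0.35 rad) (value of joint lid between 1.21 and 1.41 rad and velocity of joint lid between -0.05 and 0.05 rad/s and contact force between the fingers and lid above 1.5 N and value of joint throttle between 0.24 and 0.46 rad and velocity of joint throttle between -0.05 and 0.05 rad/s and contact force between the fingers and throttle below 0.1 N); the arm keeps its last pose, push and grip.
It fails at once if the lid is raised more than 0.12 rad while the lever is away from its green mark (value of joint lid above 0.12 rad and not (value of joint throttle between 0.24 and 0.46 rad)).
It fails at once if the lid goes over backwards (more than 0.3 rad past its balance point) (value of joint lid above 1.61 rad).
It fails at once if the lid drops or is slammed (closes faster than 1.5 rad/s) (velocity of joint lid below -1.5 rad/s).
It fails at once if another thing on the bench is shifted by more than 20 mm or tipped (distance of any of wash_bottle, flask, amber_bottle, salt_jar, tip_box, bath_rack from where it was at the start of the episode above 0.02 m or angle between any of wash_bottle, flask, amber_bottle, salt_jar, tip_box, bath_rack's own z axis and vertical above 0.3 rad).
It also fails if it takes over 58 s, if anything falls off the work surface, if the arm or the gripper's body presses on something with over 40 N, if the wrist force passes 120 N, or if a joint passes its speed limit or range.

## Working session

There is one attempt and no reset: what is moved stays moved. The work goes in short steps, Python scripts to look and compute and a shell command to move; the robot and the scene stay as the last step left them, time stands still between calls to the robot, and variables do not carry over. Pictures are saved under pics/ and viewed, and the job is handed in when it is done.

```bash
ls; mkdir -p pics; python3 - <<'E'
from bench import sensors, vision
import cv2
print(sensors.observe())
for n in ("side","top","wrist"):
    f=vision.grab_frame(n)
    cv2.imwrite(f"pics/{n}0.png",f["color"][:,:,::-1])
    print(n,{k:v for k,v in f.items() if k!="color"})
E
```

```text
pics
{'time_s': 0.0, 'joint_positions': array([ 6.00118570e+01,  2.81644303e+01,  8.93503541e+01, -2.91249330e-04,
        6.25495390e+01, -6.05131895e+00]), 'qvel': array([-0.07886166,  0.09505508,  0.09624788, -0.09010584, -0.07613057,
        0.03157867]), 'joint_torque': array([-1.72152089e-03, -6.12676692e+01, -2.58177406e+01,  6.91392459e-02,
        4.84309229e-02, -1.26349960e-04]), 'tcp_pos': array([0.25344568, 0.57103547, 0.21405731]), 'tool_rot': array([-1.79936008e+02, -6.52405412e-03,  1.56063307e+02]), 'ft_force': array([ 0.6454945 ,  0.95972831, -0.06419061]), 'moment': array([-0.01654764, -0.00317262, -0.05521352]), 'grip_width': 1.0019267417061035}
side {'fovy': 44.14000109075369, 'cx': 319.6048353523475, 'cy': 194.16894325528534, 'dist_coeffs': array([-0.0881268,  0.       ,  0.       ,  0.       ,  0.       ]), 'origin': array([ 0.51466661, -1.14772231,  1.08153852]), 'orientation': array([-129.32114291,   -1.12922015,   -1.33337208])}
top {'fovy': 55.60819900616439, 'cx': 324.7720645502683, 'cy': 193.45841831166783, 'dist_coeffs': array([-0.08977887,  0.        ,  0.        ,  0.        ,  0.        ]), 'origin': array([ 0.3336423 , -0.01458673,  1.1128576 ]), 'orientation': array([-1.67197422e+02,  3.97859956e-02, -9.22834892e+01])}
wrist {'fovy': 59.79775534848863, 'cx': 315.43898791409504, 'cy': 199.29147902829718, 'dist_coeffs': array([-0.07683664,  0.        ,  0.        ,  0.        ,  0.        ]), 'T_tool_cam': array([[-2.29188135e-04, -9.62596141e-01, -2.70940248e-01,
         7.53115374e-02],
       [ 9.99999213e-01,  1.13648136e-04, -1.24966746e-03,
         8.48787633e-05],
       [ 1.23371693e-03, -2.70940321e-01,  9.62595357e-01,
        -1.69993385e-01],
       [ 0.00000000e+00,  0.00000000e+00,  0.00000000e+00,
         1.00000000e+00]])}
```

View pics/side0.png

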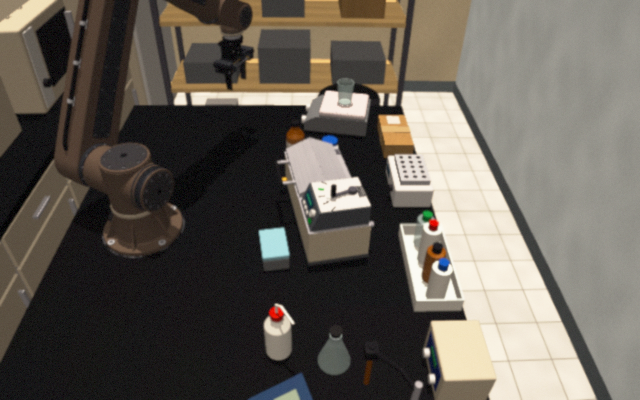

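View pics/top0.png

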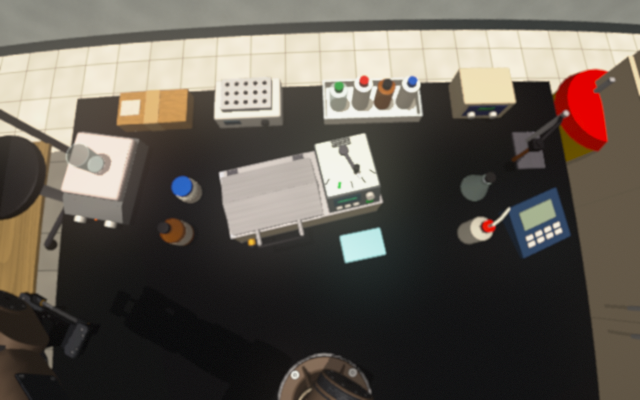

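View pics/wrist0.png

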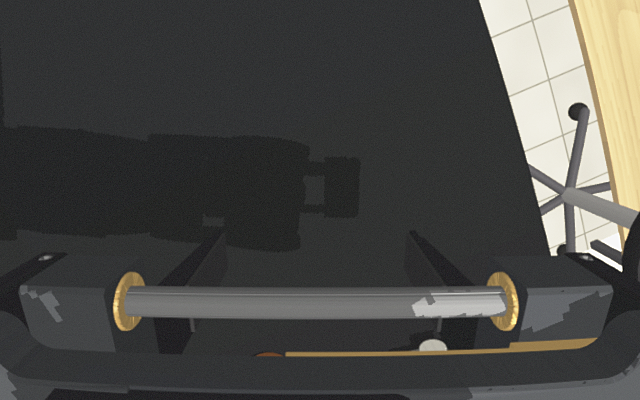

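The top view shows the bath at around (300,190) with its control head at (350,165), handle at (282,238) and knob near (347,155). The side view shows the head at (335,200). I'll enlarge both.

```bash
cat > h.py <<'E'
import numpy as np, cv2
from scipy.spatial.transform import Rotation as R
from bench import sensors, vision
def cam(f, st=None):
    h=f["color"].shape[0]; fl=h/2/np.tan(np.radians(f["fovy"])/2)
    K=np.array([[fl,0,f["cx"]],[0,fl,f["cy"]],[0,0,1]])
    if "T_tool_cam" in f:
        T=np.eye(4); T[:3,:3]=R.from_euler("xyz",st["tool_rot"],degrees=True).as_matrix(); T[:3,3]=st["tcp_pos"]
        T=T@f["T_tool_cam"]
    else:
        T=np.eye(4); T[:3,:3]=R.from_euler("xyz",f["orientation"],degrees=True).as_matrix(); T[:3,3]=f["origin"]
    return dict(K=K,d=np.array(f["dist_coeffs"]),T=T)
def ray(c,uv):
    p=cv2.undistortPoints(np.array([[uv]],float),c["K"],c["d"])[0,0]
    v=c["T"][:3,:3]@np.array([p[0],p[1],1]); return c["T"][:3,3],v/np.linalg.norm(v)
def onz(c,uv,z):
    o,v=ray(c,uv); return o+v*(z-o[2])/v[2]
def tri(*cu):
    A=np.zeros((3,3));b=np.zeros(3)
    rs=[ray(c,u) for c,u in cu]
    for o,v in rs:
        P=np.eye(3)-np.outer(v,v);A+=P;b+=P@o
    x=np.linalg.solve(A,b); return x,[np.linalg.norm((np.eye(3)-np.outer(v,v))@(x-o))*1000 for o,v in rs]
def proj(c,X):
    Ti=np.linalg.inv(c["T"]); r,_=cv2.Rodrigues(Ti[:3,:3])
    return cv2.projectPoints(np.array(X,float).reshape(-1,3),r,Ti[:3,3],c["K"],c["d"])[0][:,0]
def grab(n,fn=None):
    st=sensors.observe(); f=vision.grab_frame(n)
    if fn: cv2.imwrite(fn,f["color"][:,:,::-1])
    return f,cam(f,st),st
def crop(src,dst,x0,y0,w,h,s):
    im=cv2.imread(src)[y0:y0+h,x0:x0+w]; cv2.imwrite(dst,cv2.resize(im,None,fx=s,fy=s,interpolation=cv2.INTER_CUBIC))
E
python3 - <<'E'
from h import *
crop("pics/top0.png","pics/topc.png",210,120,190,140,4)
crop("pics/side0.png","pics/sidec.png",250,120,140,150,4)
E
```

```text
(no output)
```

View pics/topc.png

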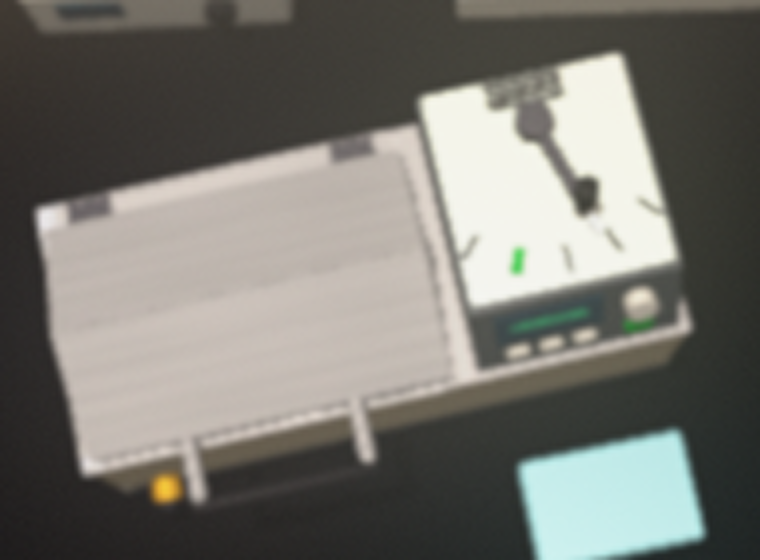

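View pics/sidec.png

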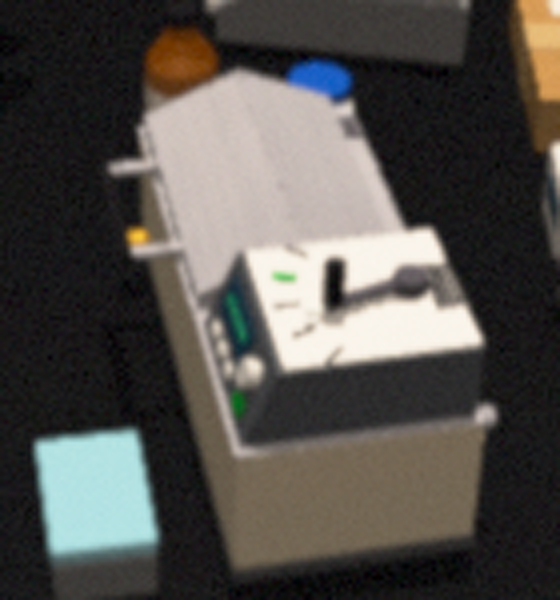

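```bash
python3 - <<'E'
from h import *
np.set_printoptions(precision=4,suppress=True)
ft,ct,_=grab("top"); fs,cs,_=grab("side")
T=lambda x,y:(210+(x+.5)/4-.5,120+(y+.5)/4-.5)
S=lambda x,y:(250+(x+.5)/4-.5,120+(y+.5)/4-.5)
print("knob",tri((ct,T(587,193)),(cs,S(333,283))))
print("pivot",tri((ct,T(535,122)),(cs,S(410,282))))
print("green",tri((ct,T(518,261)),(cs,S(285,277))))
for n,a,b in [("postL",(199,500),(112,170)),("postR",(369,462),(133,250)),
 ("plFL",(472,306),(283,370)),("plFR",(680,262),(283,370)),("plBL",(420,98),(433,230)),("plBR",(622,52),(483,345)),("plFL",(472,306),(247,247)),]:
    print(n,tri((ct,T(*a)),(cs,S(*b))), onz(ct,T(*a),.205),onz(cs,S(*b),.205))
E
```

```text
knob (array([ 0.5923, -0.1005,  0.2369]), [np.float64(0.34232433452847355), np.float64(0.3423243345287062)])
pivot (array([ 0.6473, -0.0728,  0.2151]), [np.float64(0.8062179888763605), np.float64(0.8062179888765081)])
green (array([ 0.5601, -0.0582,  0.2078]), [np.float64(0.7379174439651812), np.float64(0.7379174439650833)])
postL (array([0.4267, 0.1482, 0.1527]), [np.float64(1.096165210892691), np.float64(1.0961652108925926)]) [0.4206 0.1391 0.205 ] [0.4327 0.0755 0.205 ]
postR (array([0.447 , 0.0398, 0.1554]), [np.float64(1.5942694131499806), np.float64(1.594269413149948)]) [0.4396 0.0368 0.205 ] [ 0.4521 -0.0233  0.205 ]
plFL (array([ 0.5598, -0.0302,  0.0947]), [np.float64(2.745845025597232), np.float64(2.745845025597698)]) [ 0.5328 -0.0289  0.205 ] [ 0.5571 -0.1542  0.205 ]
plFR (array([ 0.5559, -0.1579,  0.2079]), [np.float64(1.1149080883311622), np.float64(1.114908088331227)]) [ 0.5555 -0.1585  0.205 ] [ 0.5571 -0.1542  0.205 ]
plBL (array([ 0.6697, -0.0014,  0.2063]), [np.float64(1.2200861540900223), np.float64(1.2200861540899368)]) [ 0.6689 -0.0016  0.205 ] [0.6712 0.001  0.205 ]
plBR (array([ 0.6942, -0.1313,  0.2073]), [np.float64(0.057601430015128456), np.float64(0.05760143001503237)]) [ 0.695  -0.1316  0.205 ] [ 0.6947 -0.1285  0.205 ]
plFL (array([ 0.5328, -0.0286,  0.2115]), [np.float64(1.4169561443149865), np.float64(1.4169561443147691)]) [ 0.5328 -0.0289  0.205 ] [ 0.5344 -0.0197  0.205 ]
```

Triangulated so far: knob (0.592,-0.100,0.237), pivot (0.647,-0.073), green mark direction 170.5°, bath yaw about 10.5°, lever at about 0.98 rad, handle middle about (0.437,0.094). Next I lift and travel towards a spot above the knob.

```bash
python3 -m handwheel '[[95,0,0,-20,0],[95,0,0,-60,0],[95,-20,-16,-100,-3],[95,-50,-40,-140,-6],[95,-90,-72,-170,-9],[95,-130,-105,-190,-12],[95,-170,-137,-190,-15],[95,-210,-169,-190,-18],[95,-250,-201,-190,-21],[95,-285,-230,-190,-24],[95,-285,-230,-190,-24]]'
python3 - <<'E'
from h import *
st=sensors.observe(); print(st["time_s"],st["tcp_pos"],st["tool_rot"],st["joint_positions"])
E
```

```text
time_s: 1.35
tcp_pos: [0.4219, 0.2422, 0.4048]
tool_rot: [-180.0, 0.0, -180.0]
ft_force: [0.9, 1.0, -0.5]
grip_width: 1.0
1.35 [0.42191101 0.24222113 0.40476614] [-1.79974957e+02  2.87103444e-02 -1.79991935e+02] [ 2.20944115e+01  7.96244832e+00  9.02276524e+01 -3.43519466e-02
  8.17927134e+01 -6.79087480e+01]
```

```bash
python3 -m handwheel '[[95,-10,-20,0,0],[95,-30,-58,0,-2],[95,-50,-97,0,-4],[95,-70,-136,0,-6],[95,-90,-175,0,-8],[95,-110,-213,0,-8],[95,-130,-252,0,-8],[95,-148,-287,0,-8],[95,-160,-310,0,-8],[95,-166,-322,0,-8],[95,-166,-322,0,-8],[95,-166,-322,0,-8]]'
python3 - <<'E'
from h import *
f,c,st=grab("wrist","pics/w1.png"); print(st["time_s"],st["tcp_pos"],st["tool_rot"],st["joint_positions"])
E
```

```text
time_s: 2.55
tcp_pos: [0.5867, -0.0756, 0.4046]
tool_rot: [180.0, -0.0, -171.9]
ft_force: [0.5, 1.5, 1.1]
grip_width: 0.999
2.55 [ 0.58672524 -0.07559824  0.40463504] [ 1.79978259e+02 -6.28899719e-03 -1.71922163e+02] [-1.37461128e+01  1.80818231e+01  7.68140239e+01  1.79094672e-02
  8.51180737e+01 -1.11825474e+02]
```

View pics/w1.png

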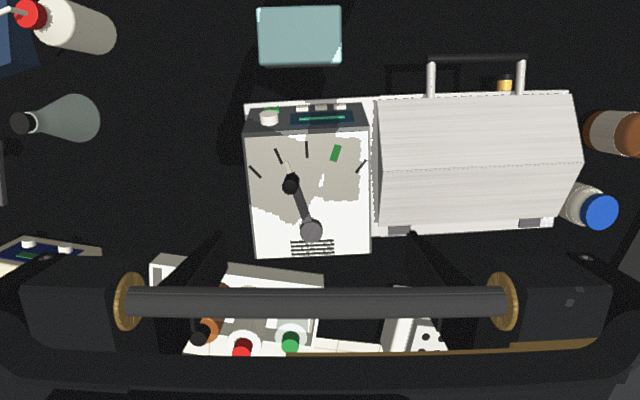

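The wrist view shows the knob at (290,184), pivot (311,231), green mark (336,153), handle bar between (430,60) and (522,57), and lid hinges at (399,230) and (530,223). I'll take a fresh still and triangulate with the other views.

```bash
python3 - <<'E'
from h import *
np.set_printoptions(precision=4,suppress=True)
f,c,st=grab("wrist","pics/w2.png"); print(st["time_s"],st["tcp_pos"],st["tool_rot"],st["joint_positions"],st["qvel"])
crop("pics/w2.png","pics/w2a.png",235,95,150,170,3.5)
crop("pics/w2.png","pics/w2b.png",380,40,210,205,3)
E
```

```text
2.6 [ 0.5866 -0.0753  0.4049] [ 179.9846    0.0111 -171.8872] [ -13.7162   18.0574   76.8191    0.0185   85.119  -111.8305] [ 0.3801 -0.3305 -0.0842 -0.1342  0.0184 -0.1143]
```

View pics/w2a.png

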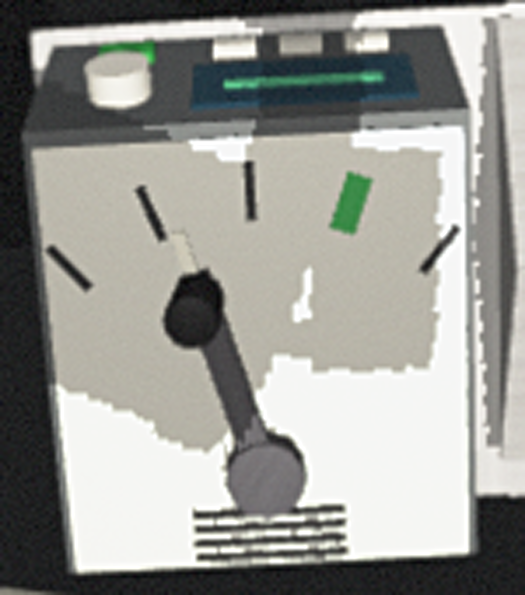

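View pics/w2b.png

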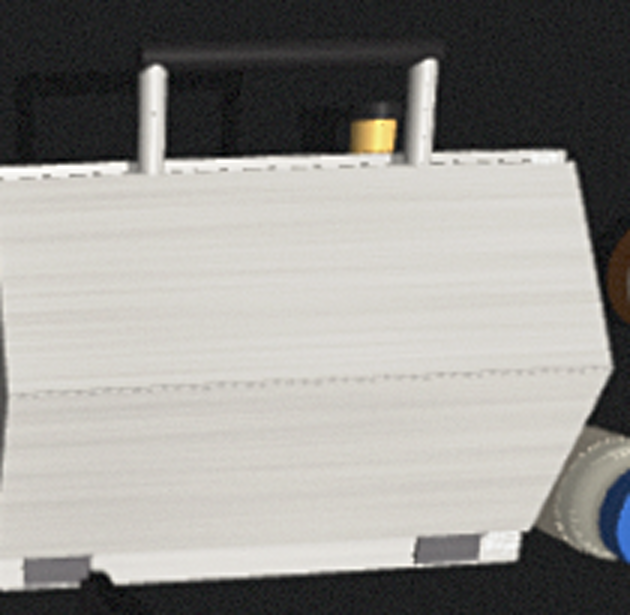

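```bash
python3 - <<'E'
from h import *
np.set_printoptions(precision=4,suppress=True)
f,c,st=grab("wrist"); ft,ct,_=grab("top"); fs,cs,_=grab("side")
crop_=lambda x0,y0,s:(lambda x,y:(x0+(x+.5)/s-.5,y0+(y+.5)/s-.5))
A=crop_(235,95,3.5);B=crop_(380,40,3);S=crop_(250,120,4);T=crop_(210,120,4)
print("knobtop",tri((c,A(193,316)),(cs,S(335,263))),onz(c,A(193,316),.252))
p=tri((c,A(265,477)),(ct,T(535,122)),(cs,S(410,275)));print("pivot",p, onz(c,A(265,477),.217))
pv=onz(c,A(265,477),.217); kn=onz(c,A(193,316),.252)
ang=lambda v:np.degrees(np.arctan2(v[1],v[0]))%360
print("lever",np.linalg.norm((kn-pv)[:2]),ang(kn-pv))
for n,a in dict(m0=(440,250),green=(351,204),m7=(250,191),m105=(151,214),m14=(70,268)).items():
    g=onz(c,A(*a),.206); print(n,g,ang(g-pv),np.linalg.norm((g-pv)[:2]))
for n,a,t in (("barR",(145,55),(205,502)),("barL",(440,48),(370,460))):
    print(n,onz(c,B(*a),.149))
print("postends",[tri((c,B(*a)),(ct,T(*b)),(cs,S(*s))) for a,b,s in (((150,62),(369,462),(133,250)),((427,56),(199,500),(112,170)))])
for a in ((57,571),(448,549)): print("hinge",onz(c,B(*a),.143))
print(ang(onz(c,B(448,549),.143)-onz(c,B(57,571),.143)))
E
```

```text
knobtop (array([ 0.5919, -0.1   ,  0.2535]), [np.float64(0.8871908365252584), np.float64(0.8871908365253864)]) [ 0.5913 -0.1001  0.252 ]
pivot (array([ 0.6463, -0.0727,  0.221 ]), [np.float64(0.5205686535295312), np.float64(1.8120930237438249), np.float64(1.486278266824631)]) [ 0.6482 -0.073   0.217 ]
lever 0.06302305050812738 205.50450617703038
m0 [ 0.5712 -0.0296  0.206 ] 150.59026132594536 0.08840036114394909
green [ 0.5611 -0.0588  0.206 ] 170.78010704372966 0.08823594442875984
m7 [ 0.5615 -0.0898  0.206 ] 190.95757631042582 0.0882758963517828
m105 [ 0.5727 -0.1187  0.206 ] 211.20549230714812 0.0882560542761563
m14 [ 0.5929 -0.1416  0.206 ] 231.12573567451426 0.08818273595893572
barR [0.443  0.0356 0.149 ]
barL [0.4199 0.1528 0.149 ]
postends [(array([0.4467, 0.0381, 0.1561]), [np.float64(2.0925249212710533), np.float64(1.9926149948773673), np.float64(2.0601131225171065)]), (array([0.426 , 0.1471, 0.1533]), [np.float64(1.7789798913400692), np.float64(0.9164651849786736), np.float64(1.8793537641352525)])]
hinge [0.6586 0.0458 0.143 ]
hinge [0.6239 0.2217 0.143 ]
101.16797969264033
```

Bath yaw is 10.9°, lever at about 0.955 rad, and the target knob position is (0.586,-0.063). I'll descend around the knob and grip it.

```bash
python3 -m handwheel '[[46,-1,-10,5,0],[46,-1,-25,20,0],[46,-1,-25,45,0],[46,-1,-25,75,0],[46,-1,-25,105,0],[46,-1,-25,130,0],[46,-1,-25,150,0],[46,-1,-25,165,0],[46,-1,-25,174,0],[46,-1,-25,177,0],[46,-1,-25,177,0],[46,-1,-25,177,0]]'
python3 - <<'E'
from h import *
f,c,st=grab("wrist","pics/w3.png"); print(st["time_s"],st["tcp_pos"],st["tool_rot"])
f,c,st=grab("side","pics/s3.png")
crop("pics/s3.png","pics/s3c.png",270,130,130,130,4)
E
```

```text
time_s: 4.0
tcp_pos: [0.5919, -0.1012, 0.2283]
tool_rot: [-180.0, 0.1, -171.9]
ft_force: [0.2, -0.8, 0.2]
grip_width: 0.482
4.0 [ 0.59187754 -0.1011593   0.22833906] [-1.79977542e+02  5.99901993e-02 -1.71937605e+02]
```

View pics/w3.png

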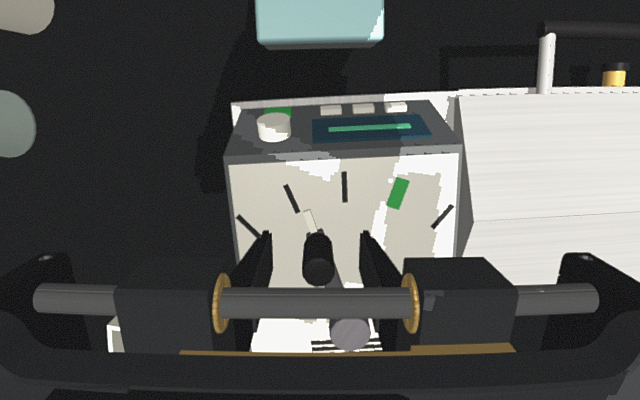

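View pics/s3c.png

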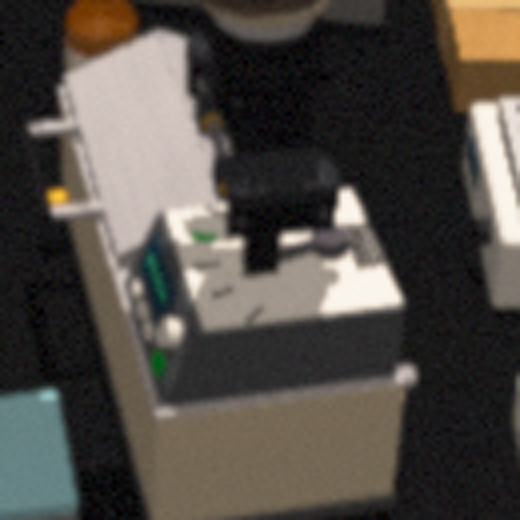

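The knob at (318,260) sits centred between the two fingers at (262,250) and (372,250), so I can grip it.

```bash
python3 -m handwheel '[[10,0,0,0,0],[10,0,0,0,0],[10,0,0,0,0],[10,0,0,0,0],[10,0,0,0,0],[10,0,0,0,0],[10,0,0,0,0],[10,0,0,0,0]]'
python3 - <<'E'
from h import *
np.set_printoptions(precision=1,suppress=True)
st=sensors.observe(); x=st["tcp_pos"][:2]; pv=np.array([.647,-.073])
y=np.radians(st["tool_rot"][2]); ax=np.array([np.cos(y),np.sin(y)]); ay=np.array([np.cos(y-np.pi/2),np.sin(y-np.pi/2)])
r=x-pv; print(x,np.linalg.norm(r),np.degrees(np.arctan2(r[1],r[0]))%360)
a0=np.arctan2(r[1],r[0])
for d in (0,6,12,18,24,30,32,34.2,35):
    a=a0-np.radians(d); p=pv+np.linalg.norm(r)*np.array([np.cos(a),np.sin(a)])-x
    print(d,p@ax*1000,p@ay*1000)
E
```

```text
time_s: 4.9
tcp_pos: [0.5916, -0.1009, 0.2277]
tool_rot: [180.0, 0.0, -171.9]
ft_force: [0.5, 1.7, 0.2]
grip_width: 0.16
[ 0.6 -0.1] 0.06201266185575171 206.781615586318
0 1.9464994603076393e-15 -1.374060167131504e-14
6 1.75850470306554 6.248242424174786
12 2.854256954649542 12.646070116845907
18 3.275251463782701 19.123387138980988
24 3.016875726524344 25.609226649819778
30 2.0819605615203707 32.03252843443229
32 1.6215386968339063 34.14753355679518
34.2 1.030169300432833 36.45389338438413
35 0.7932329569379869 37.28669750609295
```

```bash
python3 -m handwheel '[[10,0.9,3,0,3],[10,1.8,6.2,0,6],[10,2.4,9.4,0,9],[10,2.9,12.6,0,12],[10,3.3,19.1,0,18],[10,3,25.6,0,24],[10,2.1,32,0,30],[10,1.3,35.5,0,33],[10,0.7,37.8,0,35.5],[10,0.7,37.8,0,35.5],[10,0.7,37.8,0,35.5],[10,0.7,37.8,0,35.5]]'
python3 - <<'E'
from h import *
st=sensors.observe(); print(st["tcp_pos"],st["tool_rot"],st["grip_width"],st["ft_force"])
E
```

```text
time_s: 6.1
tcp_pos: [0.5853, -0.0636, 0.2276]
tool_rot: [180.0, -0.0, 152.6]
ft_force: [-3.7, 2.2, 4.3]
grip_width: 0.162
[ 0.58527034 -0.06356616  0.2276266 ] [ 1.79993919e+02 -4.88265803e-02  1.52619888e+02] 0.16170777433308592 [-3.65616282  2.2369241   4.25077207]
```

```bash
python3 -m handwheel '[[20,0,0,0,0],[30,0,0,0,0],[40,0,0,0,0],[46,0,0,0,0],[46,0,0,0,0],[46,0,0,-10,0],[46,0,0,-30,0],[46,0,0,-60,0],[46,0,0,-100,0],[46,0,0,-140,0],[46,0,0,-160,0],[46,0,0,-160,0]]'
python3 - <<'E'
from h import *
f,c,st=grab("wrist","pics/w4.png"); print(st["time_s"],st["tcp_pos"],st["tool_rot"])
E
```

```text
time_s: 7.3
tcp_pos: [0.586, -0.0638, 0.3915]
tool_rot: [179.9, 0.3, 152.6]
ft_force: [0.3, 0.1, -0.9]
grip_width: 0.483
7.3 [ 0.58604506 -0.06377178  0.39152375] [179.90696096   0.33413868 152.56922661]
```

View pics/w4.png

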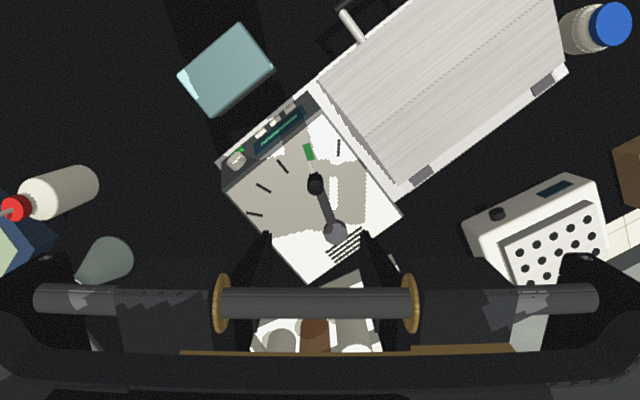

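The lever (knob at (316,183), pivot at (334,231)) now points at the green mark at (308,152). I'll measure the angle from a fresh still.

```bash
python3 - <<'E'
from h import *
np.set_printoptions(precision=4,suppress=True)
f,c,st=grab("wrist","pics/w5.png"); print(st["time_s"],st["tcp_pos"],st["tool_rot"])
crop("pics/w5.png","pics/w5c.png",260,120,130,150,4)
E
```

```text
7.35 [ 0.5856 -0.0637  0.3891] [179.9539   0.1517 152.5623]
```

View pics/w5c.png

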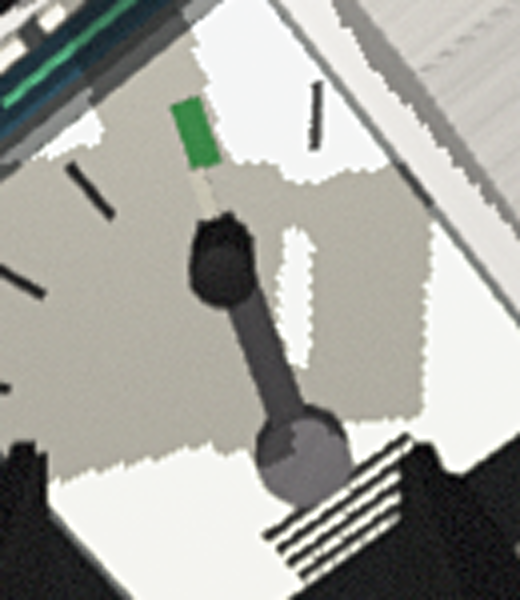

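```bash
python3 - <<'E'
from h import *
np.set_printoptions(precision=4,suppress=True)
f,c,st=grab("wrist"); print(st["tcp_pos"],st["tool_rot"])
A=lambda x,y:(260+(x+.5)/4-.5,120+(y+.5)/4-.5)
pv=onz(c,A(304,470),.219); k=onz(c,A(222,277),.253); g=onz(c,A(196,133),.206); t=onz(c,A(205,192),.213)
for v in (k,g,t): print(v,np.degrees(np.arctan2(*(v-pv)[1::-1]))%360)
print(pv)
# hover target for handle, view target
ya=np.radians(st["tool_rot"][2]); ax=np.array([np.cos(ya),np.sin(ya)]); ay=np.array([np.cos(ya-np.pi/2),np.sin(ya-np.pi/2)])
d=np.array([.4335,.093])-st["tcp_pos"][:2]; print("tool d",d@ax*1000,d@ay*1000,"jaw",st["tool_rot"][2]-90)
E
```

```text
[ 0.5854 -0.0637  0.3876] [179.9917   0.0143 152.5626]
[ 0.5858 -0.0644  0.253 ] 172.0047410036974
[ 0.5597 -0.0584  0.206 ] 170.5348910878187
[ 0.5731 -0.0628  0.213 ] 172.07546616085602
[ 0.6492 -0.0734  0.219 ]
tool d 206.96121255091396 69.0662548892045 jaw 62.56259830854279
```

Lever sits at 172.0° against the green mark's 170.5°, i.e. about 0.37 rad, which is fine. Now I move above the handle and turn the jaws fore-and-aft.

```bash
python3 -m handwheel '[[60,8,3,0,3],[60,25,9,0,8],[60,48,18,0,14],[60,73,27,5,20],[60,98,36,12,26],[60,123,46,20,32],[60,148,55,30,38],[60,170,63,40,44],[60,187,70,50,49],[60,196,73,56,51.7],[60,198,74,57,51.7],[60,198,74,57,51.7]]'
python3 -m handwheel '[[60,0,0,0,0],[60,0,0,0,0]]'
python3 - <<'E'
from h import *
f,c,st=grab("wrist","pics/w6.png"); print(st["time_s"],st["tcp_pos"],st["tool_rot"],st["joint_positions"])
E
```

```text
time_s: 8.65
tcp_pos: [0.4438, 0.0933, 0.3302]
tool_rot: [-179.9, -0.0, 101.0]
ft_force: [0.2, 0.5, 0.5]
grip_width: 0.63
time_s: 8.85
tcp_pos: [0.4443, 0.0928, 0.3306]
tool_rot: [180.0, -0.0, 100.9]
ft_force: [-0.8, -0.1, -0.2]
grip_width: 0.634
8.85 [0.44433    0.09284891 0.33064255] [ 1.79996740e+02 -2.50726768e-03  1.00869516e+02] [ 3.45359532e+00  7.36959834e+00  1.01872894e+02  3.07911103e-03
  7.07545985e+01 -7.41693582e+00]
```

View pics/w6.png

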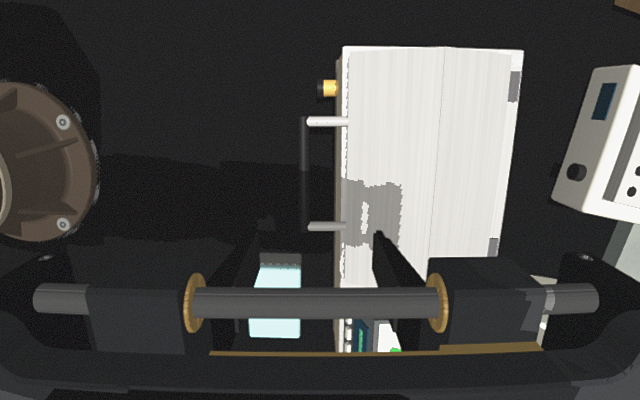

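The bar shows as a vertical dark strip at column ~305, rows 116 to 232, with the posts at rows 121 and 226. I'll enhance it and measure.

```bash
python3 - <<'E'
from h import *
im=cv2.imread("pics/w6.png")[100:250,280:370]
im=np.clip(im.astype(float)*2.2,0,255).astype(np.uint8)
cv2.imwrite("pics/w6c.png",cv2.resize(im,None,fx=4,fy=4,interpolation=cv2.INTER_CUBIC))
g=cv2.imread("pics/w6.png",0)
for r in (130,140,150,160,190,210): print(r,g[r,294:318])
E
```

```text
130 [37 35 37 33 38 40 46 61 75 81 68 54 48 46 46 32 25 22 25 28 20 19 22 27]
140 [32 27 33 26 42 38 47 57 69 81 71 58 50 45 40 33 36 36 35 33 31 40 30 35]
150 [39 39 35 35 40 45 46 54 71 76 68 52 42 42 37 24 36 35 44 37 35 34 34 38]
160 [37 34 40 36 39 41 44 60 70 79 68 54 46 46 41 31 35 35 39 38 31 43 37 38]
190 [27 26 28 17 26 23 31 34 45 49 42 35 34 33 29 32 29 22 23 30 19 26 25 26]
210 [35 31 27 31 31 30 28 29 36 44 37 37 36 36 31 34 27 30 34 19 24 28 28 27]
```

View pics/w6c.png

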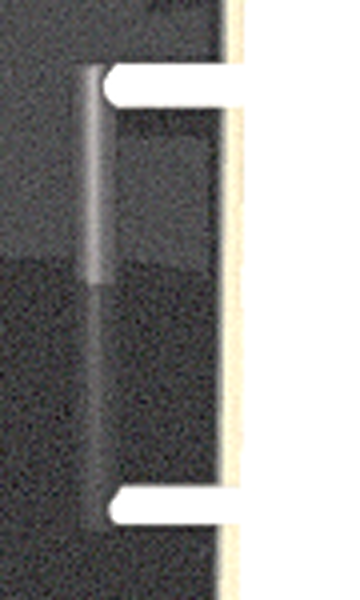

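```bash
python3 - <<'E'
from h import *
np.set_printoptions(precision=4,suppress=True)
f,c,st=grab("wrist"); f2,ct,_=grab("top"); fs,cs,_=grab("side")
c2=dict(c); st2=dict(tcp_pos=np.array([.5866,-.0753,.4049]),tool_rot=np.array([179.98,0,-171.887])); c2=cam(f,st2)
B=lambda x,y:(380+(x+.5)/3-.5,40+(y+.5)/3-.5)
for a,b in (((304.2,116.5),(443,48)),((304.2,232),(143,57)),((304.2,174.3),(293,52.5))):
    print(tri((c,a),(c2,B(*b))), onz(c,a,.149),onz(c2,B(*b),.149))
# lid hinge-side brackets
for p in ((514,86),(493,246)): print("hinge",onz(c,p,.143))
X=onz(c,(304.2,174.3),.149); ya=np.radians(st["tool_rot"][2]); ax=np.array([np.cos(ya),np.sin(ya)]); ay=np.array([np.cos(ya-np.pi/2),np.sin(ya-np.pi/2)])
d=X[:2]-st["tcp_pos"][:2]; print(st["tcp_pos"],d@ax*1e3,d@ay*1e3)
E
```

```text
(array([0.422 , 0.1515, 0.1576]), [np.float64(0.7539221294048282), np.float64(0.753922129404874)]) [0.4225 0.1514 0.149 ] [0.4194 0.1562 0.149 ]
(array([0.4445, 0.0346, 0.1564]), [np.float64(0.3734717316701135), np.float64(0.3734717316701192)]) [0.4444 0.0316 0.149 ] [0.4436 0.0368 0.149 ]
(array([0.4328, 0.0945, 0.1516]), [np.float64(0.24155209905599948), np.float64(0.2415520990560416)]) [0.433  0.0941 0.149 ] [0.432  0.0956 0.149 ]
hinge [0.6247 0.2231 0.143 ]
hinge [0.6584 0.0521 0.143 ]
[0.4443 0.0929 0.3307] 3.2793855764333886 -10.846851681136403
```

Handle middle measured at (0.433,0.094,0.15). I descend with a 30 mm opening to leave margin to the casing rim behind the bar.

```bash
python3 -m handwheel '[[30,1,-3,5,0],[30,3,-8,20,0],[30,3.3,-10.8,45,0],[30,3.3,-10.8,75,0],[30,3.3,-10.8,105,0],[30,3.3,-10.8,130,0],[30,3.3,-10.8,145,0],[30,3.3,-10.8,150,0],[30,3.3,-10.8,150,0]]'
python3 - <<'E'
from h import *
f,c,st=grab("wrist","pics/w7.png"); print(st["time_s"],st["tcp_pos"],st["tool_rot"])
im=cv2.imread("pics/w7.png"); cv2.imwrite("pics/w7.png",np.clip(im*1.8,0,255).astype(np.uint8))
E
```

```text
time_s: 9.95
tcp_pos: [0.4325, 0.0944, 0.1803]
tool_rot: [-179.9, -0.0, 100.9]
ft_force: [0.7, -0.3, 1.0]
grip_width: 0.317
9.95 [0.43250702 0.09438931 0.18030182] [-1.79944164e+02 -1.05605781e-02  1.00862183e+02]
```

View pics/w7.png

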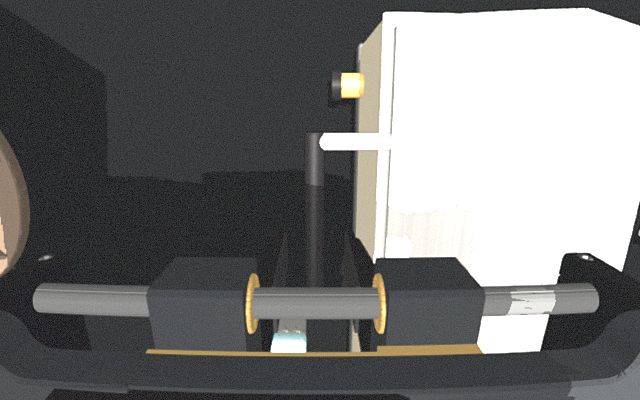

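The bar at column 315 lies midway between the fingertips (283 and 350), so I go down the rest of the way.

```bash
python3 -m handwheel '[[30,0,0,10,0],[30,0,0,25,0],[30,0,0,38,0],[30,0,0,46,0],[30,0,0,48,0],[30,0,0,48,0]]'
python3 -m handwheel '[[5,0,0,0,0],[5,0,0,0,0],[5,0,0,0,0],[5,0,0,0,0],[5,0,0,0,0],[5,0,0,0,0]]'
python3 - <<'E'
from h import *
np.set_printoptions(precision=1,suppress=True)
st=sensors.observe(); print(st["tcp_pos"]*1e3,st["tool_rot"],st["ft_force"],st["grip_width"])
r=np.hypot(200,6);a0=np.arctan2(6,200)
for th in (.1,.2,.3,.4,.5,.6,.7,.8,.9,1.0,1.1,1.2,1.25,1.31):
    print(th,"back",200-r*np.cos(th+a0),"up",r*np.sin(th+a0)-6)
E
```

```text
time_s: 10.6
tcp_pos: [0.4328, 0.0944, 0.1327]
tool_rot: [180.0, -0.0, 100.9]
ft_force: [0.9, 0.4, -0.1]
grip_width: 0.317
time_s: 11.2
tcp_pos: [0.4318, 0.0943, 0.1329]
tool_rot: [-179.9, -0.0, 100.9]
ft_force: [-5.2, -2.0, 6.5]
grip_width: 0.118
[431.8  94.3 132.9] [-179.9   -0.   100.9] [-5.2 -2.   6.5] 0.11811681990418614
0.1 back 1.5981674442758163 up 19.93670832103378
0.2 back 5.178700416522048 up 39.61426562605969
0.3 back 10.705823414846833 up 58.83606026702155
0.4 back 18.124311253274897 up 77.41003442574741
0.5 back 27.360040853550686 up 95.15060309218282
0.6 back 38.320731858434556 up 111.88050836846512
0.7 back 50.89686866652846 up 127.43259057124513
0.8 back 64.96279467596406 up 141.65145843598756
0.9 back 80.37796780363202 up 154.39504173512066
1.0 back 96.98836473521943 up 165.5360107967881
1.1 back 114.62801987525316 up 174.96304874084052
1.2 back 133.12068362046864 up 182.5819637203053
1.25 back 142.6294352370798 up 185.68885804548884
1.31 back 154.2271032031425 up 188.7840905177428
```

```bash
python3 -m handwheel '[[5,0,0.3,-4,0],[5,0,0.6,-10,0],[5,0,1.6,-20,0],[5,0,3,-30,0],[5,0,5.2,-39.6,0],[5,0,7.7,-49.3,0],[5,0,10.7,-58.8,0],[5,0,14.2,-68.2,0],[5,0,18.1,-77.4,0],[5,0,18.1,-77.4,0],[5,0,18.1,-77.4,0]]'
python3 - <<'E'
from h import *
f,c,st=grab("wrist","pics/w8.png"); f,c,_=grab("side","pics/s8.png")
print(st["ft_force"],st["tcp_pos"])
crop("pics/s8.png","pics/s8c.png",230,60,160,140,4)
E
```

```text
time_s: 12.3
tcp_pos: [0.4487, 0.0976, 0.2106]
tool_rot: [-179.8, -0.0, 100.9]
ft_force: [-12.1, -3.4, 3.5]
grip_width: 0.12
[-12.13476265  -3.44114041   3.46807787] [0.44870747 0.097574   0.21058052]
```

View pics/w8.png

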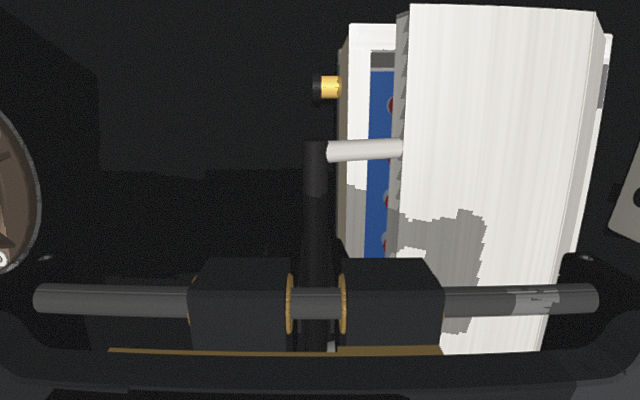

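View pics/s8c.png

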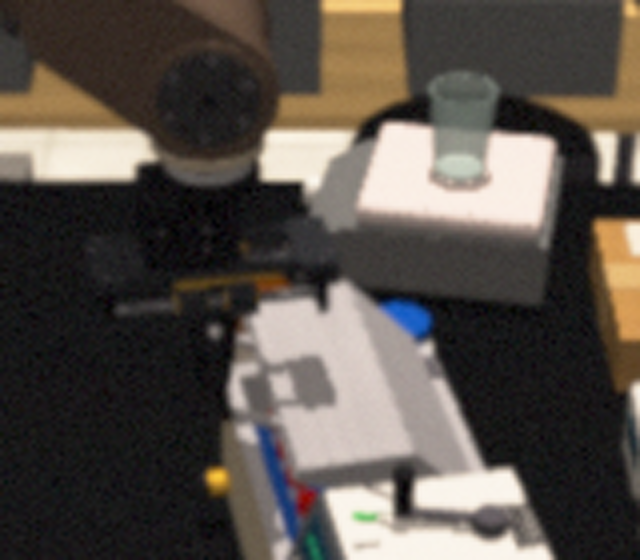

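Lid is raised to about 0.4 rad and held: the wrist view shows the bar between the fingers at column 315 and the rack visible in the gap. A 12 N push towards the hinge means my arc runs slightly deep, so I'll pull it out by about 1.5 mm while continuing.

```bash
python3 -m handwheel '[[5,0,-1,0,0],[5,0,2.5,-8,0],[5,0,7.7,-17.7,0],[5,0,12.8,-26.3,0],[5,0,18.7,-34.5,0],[5,0,24.8,-42.5,0],[5,0,31.3,-50,0],[5,0,38.2,-57.2,0],[5,0,45.4,-64.2,0],[5,0,45.4,-64.2,0],[5,0,45.4,-64.2,0]]'
python3 - <<'E'
from h import *
f,c,st=grab("wrist","pics/w9.png")
np.set_printoptions(precision=4,suppress=True)
print(st["ft_force"],st["tcp_pos"],st["tool_rot"])
E
```

```text
time_s: 13.5
tcp_pos: [0.4938, 0.1063, 0.2769]
tool_rot: [-179.9, 0.0, 100.9]
ft_force: [-18.5, -3.5, 19.4]
grip_width: 0.118
[-18.515   -3.5273  19.4444] [0.4938 0.1063 0.2769] [-179.9124    0.0129  100.8879]
```

View pics/w9.png

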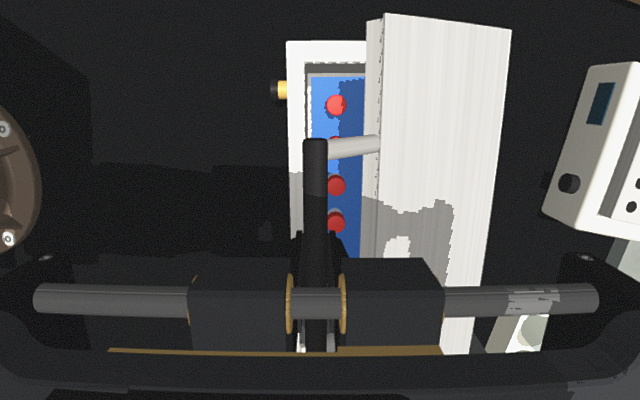

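Net push on the tool is about 27 N radially outward from the hinge. I'll relax it by moving outward before going on.

```bash
python3 -m handwheel '[[5,0,-1,-1,0],[5,0,-2,-2,0],[5,0,-2,-2,0],[5,0,-2,-2,0]]'
python3 - <<'E'
from h import *
f,c,st=grab("side","pics/s9.png")
crop("pics/s9.png","pics/s9c.png",230,60,160,140,4)
E
```

```text
time_s: 13.95
tcp_pos: [0.4933, 0.1062, 0.2766]
tool_rot: [180.0, -0.0, 100.9]
ft_force: [-2.1, 0.5, -0.2]
grip_width: 0.117
```

View pics/s9c.png

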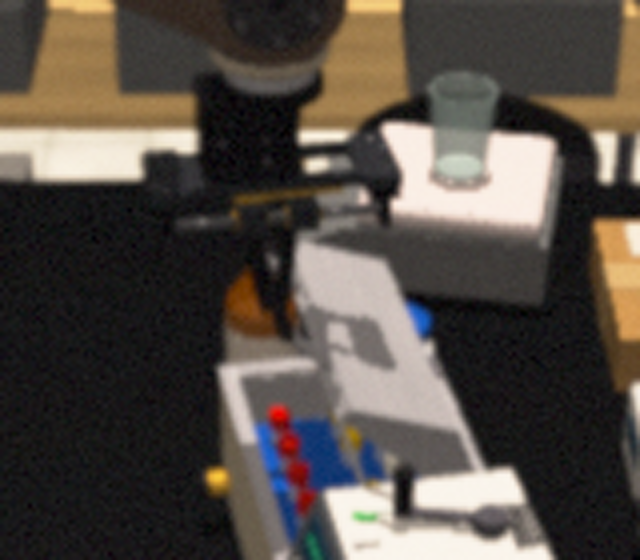

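```bash
python3 -m handwheel '[[5,0,2.5,-2.3,0],[5,0,5.4,-4.9,0],[5,0,9.2,-8.1,0],[5,0,13.1,-11.3,0],[5,0,21.1,-17.3,0],[5,0,29.3,-22.9,0],[5,0,37.9,-28.1,0],[5,0,42.3,-30.5,0],[5,0,46.7,-32.8,0],[5,0,46.7,-32.8,0],[5,0,46.7,-32.8,0]]'
python3 - <<'E'
from h import *
np.set_printoptions(precision=4,suppress=True)
st=sensors.observe();print(st["ft_force"],st["tcp_pos"],st["tool_rot"])
p=st["tcp_pos"]; b=(p[0]-.4318)*.982+(p[1]-.0943)*.189; print(b,p[2]-.1329)
E
```

```text
time_s: 15.1
tcp_pos: [0.5394, 0.1148, 0.31]
tool_rot: [179.9, 0.0, 100.9]
ft_force: [-5.0, 0.2, 6.6]
grip_width: 0.118
[-4.9567  0.2377  6.5922] [0.5394 0.1148 0.31  ] [179.9399   0.0096 100.8599]
0.10953582753031549 0.17712592526679796
```

```bash
python3 -m handwheel '[[5,0,3.8,-2.6,0],[5,0,8,-4.6,0],[5,0,12.6,-6.6,0],[5,0,17.2,-8.5,0],[5,0,21.9,-10.3,0],[5,0,26.6,-11.9,0],[5,0,30,-13,0],[5,0,32.3,-13.7,0],[5,0,32.3,-13.7,0],[5,0,32.3,-13.7,0]]'
python3 - <<'E'
from h import *
np.set_printoptions(precision=4,suppress=True)
st=sensors.observe();print(st["ft_force"],st["tcp_pos"],st["tool_rot"])
p=st["tcp_pos"]; b=(p[0]-.4318)*.982+(p[1]-.0943)*.189; print(b,p[2]-.1329)
for n in ("side","top","wrist"): grab(n,f"pics/{n}10.png")
crop("pics/side10.png","pics/side10c.png",250,40,160,160,4)
crop("pics/top10.png","pics/top10c.png",200,110,190,140,4)
E
```

```text
time_s: 16.1
tcp_pos: [0.5708, 0.1209, 0.3226]
tool_rot: [180.0, 0.0, 100.9]
ft_force: [-0.6, 0.3, 0.3]
grip_width: 0.118
[-0.5952  0.3123  0.2921] [0.5708 0.1209 0.3226] [179.9948   0.0001 100.8604]
0.14148133307094082 0.18966187097305456
```

View pics/side10c.png

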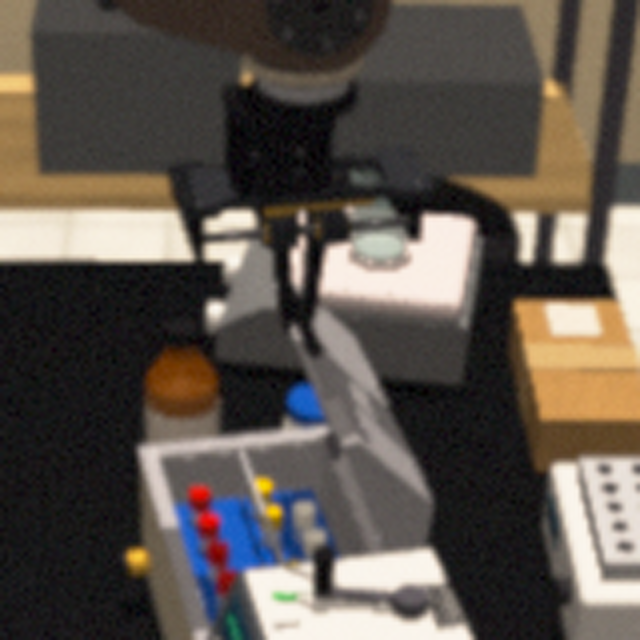

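View pics/top10c.png

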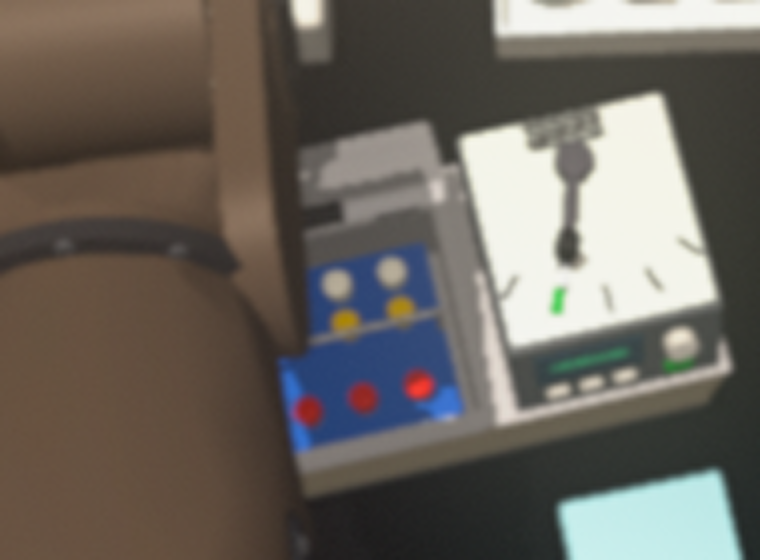

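View pics/wrist10.png

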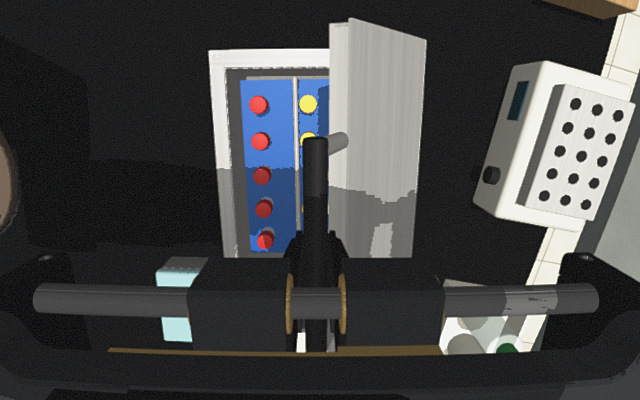

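```bash
python3 - <<'E'
from h import *
np.set_printoptions(precision=1,suppress=True)
f,c,st=grab("wrist","pics/w11.png")
ps=np.radians(10.9); X=np.array([np.cos(ps),np.sin(ps),0]);Y=np.array([-np.sin(ps),np.cos(ps),0])
H=np.array([.4318,.0943,0])+.200*X; H[2]=.143
print("hinge",H)
for uv in ((330,25),(349,18),(426,40)):
    o,v=ray(c,uv); s=(0.120-(o-H)@Y)/(v@Y); p=o+s*v-H; print(uv,-p@X*1e3,p[2]*1e3)
for th in (1.15,1.25,1.35):
    e=lambda r,h:H+.12*Y+X*(-(r*np.cos(th)-h*np.sin(th)))+np.array([0,0,r*np.sin(th)+h*np.cos(th)])
    print(th,proj(c,[e(.155,0),e(.0775,.045),e(.0,.0)]))
crop("pics/w11.png","pics/w11c.png",300,0,150,100,5)
E
```

```text
hinge [0.6 0.1 0.1]
(330, 25) 49.29570900139888 127.57582683897719
(349, 18) 39.741799823947716 145.717492723777
(426, 40) -22.51679723127845 80.80464432846581
1.15 [[305.7  19.7]
 [411.3  37.6]
 [376.5  54. ]]
1.25 [[332.3  17.3]
 [423.1  38.2]
 [376.5  54. ]]
1.35 [[361.   15.7]
 [434.1  39.1]
 [376.5  54. ]]
```

View pics/w11c.png

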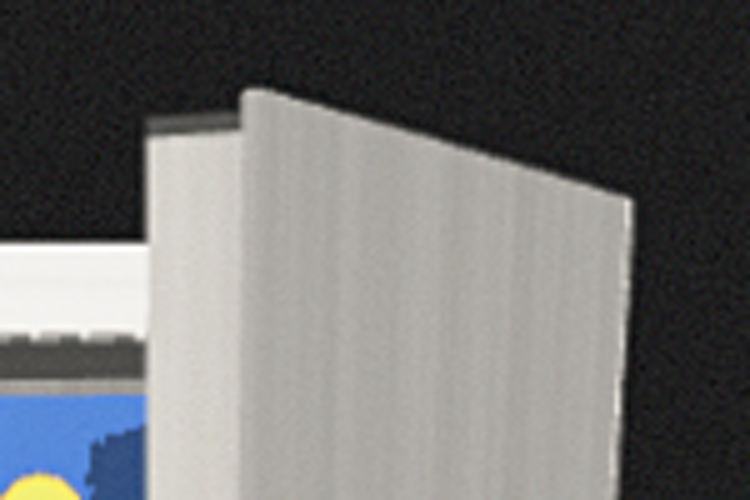

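The wrist view gives the lid corner at (329,25) and ridge end at (426,40), so about 1.25 rad, matching the arc estimate of 1.245. The last slow step is +0.06 rad.

```bash
python3 -m handwheel '[[5,0,2,-0.7,0],[5,0,4,-1.3,0],[5,0,6,-1.9,0],[5,0,8,-2.4,0],[5,0,10,-2.9,0],[5,0,11.6,-3.3,0],[5,0,11.6,-3.3,0],[5,0,11.6,-3.3,0],[5,0,11.6,-3.3,0],[5,0,11.6,-3.3,0],[5,0,11.6,-3.3,0]]'
python3 - <<'E'
from h import *
np.set_printoptions(precision=4,suppress=True)
f,c,st=grab("wrist","pics/w12.png");print(st["time_s"],st["ft_force"],st["tcp_pos"],st["tool_rot"],st["qvel"])
p=st["tcp_pos"]; b=(p[0]-.4318)*.982+(p[1]-.0943)*.189; print(b,"theta",np.arccos((.2-b)/.2001)-.03)
ps=np.radians(10.9); X=np.array([np.cos(ps),np.sin(ps),0]);Y=np.array([-np.sin(ps),np.cos(ps),0])
H=np.array([.4318,.0943,0])+.200*X; H[2]=.143
for th in (1.25,1.31,1.37):
    e=lambda r,h:H+.12*Y+X*(-(r*np.cos(th)-h*np.sin(th)))+np.array([0,0,r*np.sin(th)+h*np.cos(th)])
    print(th,proj(c,[e(.155,0),e(.0775,.045)]))
grab("side","pics/s12.png"); grab("top","pics/t12.png")
crop("pics/w12.png","pics/w12c.png",300,0,150,100,5)
crop("pics/t12.png","pics/t12c.png",300,120,110,110,5)
E
```

```text
time_s: 17.4
tcp_pos: [0.5821, 0.123, 0.326]
tool_rot: [180.0, -0.0, 100.9]
ft_force: [0.1, -1.1, -1.9]
grip_width: 0.117
17.4 [ 0.0846 -1.0508 -1.9232] [0.5821 0.123  0.326 ] [179.9961  -0.0008 100.8608] [-0.1439 -0.0381 -0.0746 -0.0463  0.1467 -0.0074]
0.1530023732739117 theta 1.3037107836548858
1.25 [[310.6529  18.7447]
 [405.5568  38.6879]]
1.31 [[327.0987  17.6149]
 [412.3029  39.1293]]
1.37 [[344.1752  16.7627]
 [418.7277  39.6458]]
```

View pics/w12c.png

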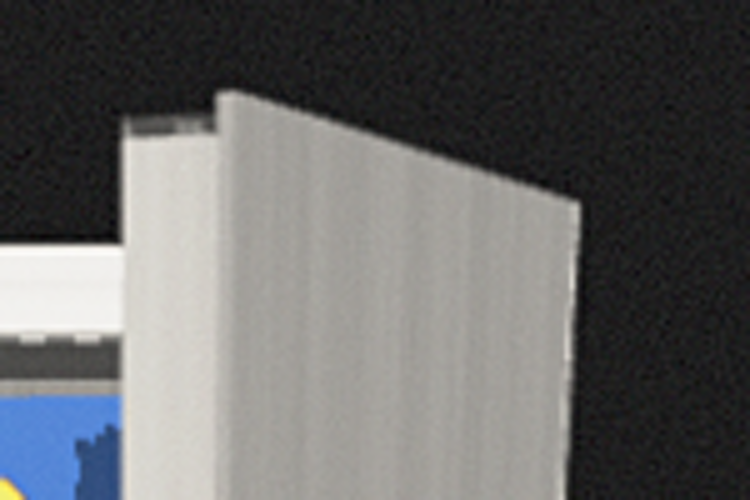

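View pics/t12c.png

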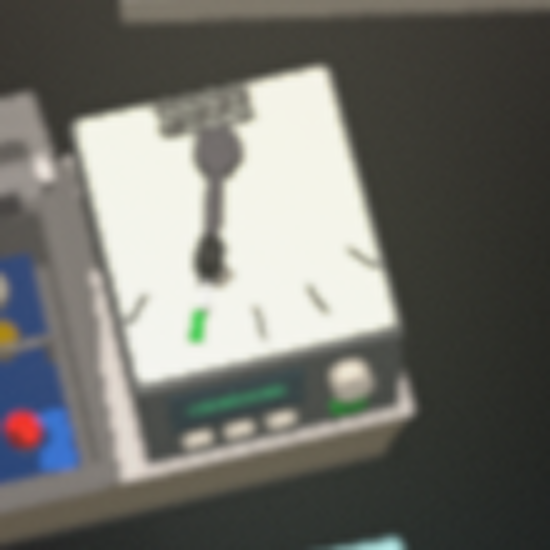

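View pics/s12.png

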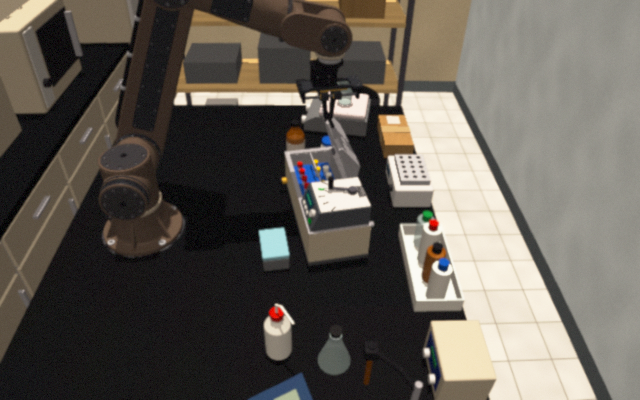

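Lid is at about 1.30 to 1.34 rad by image (corner (324.5,25), ridge (415.5,40)) and 1.304 by the arc. The lever still points at the green mark, and the other items look unmoved. I'll hand in.

```bash
python3 -m handwheel '[[5,0,0,0,0],[5,0,0,0,0],[5,0,0,0,0]]'; python3 -c "
from bench import manip
print(manip.close_job())"
```

```text
time_s: 17.85
tcp_pos: [0.5821, 0.1231, 0.326]
tool_rot: [-180.0, -0.0, 100.9]
ft_force: [-0.9, -1.5, -2.0]
grip_width: 0.119
the job is handed in; nothing more can be done
None
```

I throttled the pump back to the green mark first, then raised the lid by its front handle to its balance point. I handed in at 17.85 s with the lid still gripped. The hand-in gives no verdict, so I don't know how it was judged.

**Last checks**
- **Lever:** after release it measured 172.0°, against 170.5° for the green mark, so about 0.37 rad. The last top view still shows it at the mark.
- **Lid:** the arm's position on its arc puts the lid at 1.304 rad. Two image points gave about 1.30 rad (front corner) and 1.34 rad (ridge), so these differ by 0.04 rad but all lie within the allowed band.
- **Grip and stillness:** the fingers closed to about 11 mm on the 12 mm bar. The tool pose was steady and the wrist force was below 3 N. I had no direct reading of the finger contact force.
- **Other things:** in the last side view nothing else looked shifted or tipped. I judged this by eye and did not measure it.

**What disagreed on the way**
- **Push on the hinge:** my first arc ran a few millimetres too close to the hinge. The outward push on the wrist reached about 27 N before I corrected the path, and the bar probably slid about 4 mm between the finger pads.
- **Hinge brackets:** they appeared 213 mm behind the handle instead of the stated 200 mm. I went by the handle position, the stated 200 mm and the forces I felt.

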